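# Lock the light box and hold its shutter half open

## Robot

A 7-joint arm with a two-finger parallel gripper is mounted at the origin on the work surface. World frame = base frame: x ahead of the robot, y to its left, z up, the work surface at z = 0. Lengths are in m, angles in rad, forces in N, time in s.
With the tool pointing down it reaches from about 0.425 to 0.925 m from the base axis. Payload 6.8 kg.
Tool frame: the origin (TCP) lies between the finger pads, 19 mm behind the fingertips; this is the grasp point; z points along the fingers, y is the line along which they close (so a half turn about z gives the same grasp; the last joint's range is limited). The gripper opens to 85 mm and grips with 20 to 120 N. Pads are 22 mm wide; open, the fingers measure 114 mm over their backs; the gripper's body (76 mm by 85 mm) begins 54 mm behind the grasp point. The pads swing forward as they close: fully open they stand 13 mm farther back than shut.
Start: joints at [1.179, 0.477, 0.022, 1.555, -0.011, 1.109, -0.083], TCP at [0.189, -0.648, 0.25] pointing down, gripper open.
Joint ranges: [-2.96, 2.96], [-0.34, 2.1], [-1.41, 1.46], [0.24, 2.44], [-1.37, 4.51], [0.17, 1.92], [-2.96, 2.96]. Speed limits (rad/s): [2.39, 2.39, 3.14, 3.14, 3.14, 3.14, 3.14].

## Interface

Orientations are given as a rotation vector (axis times angle).
In Python, from bench import r gives the robot as it stands.
- The arm moves only by the tool play_rows, never from a script. Its argument "targets" is text: rows parted by semicolons, each of 5 numbers parted by spaces: the closure, from -1 (fully open) to 1 (shut), then the shift along the tool's x, y, z in m, then the turn about the tool's z in rad. In form: gripper dx dy dz spin; .... A call has 1 to 8 rows; each row is the pose to reach, as a shift and turn from the pose commanded when the call began, along the tool's axes at that moment; what a row does not reach only later rows make up. A row lasts 1/12 s, in which the tool goes at most 41.7 mm and 7.16 degrees, less where a joint would pass 70% of its speed; a pose out of reach is approached as far as the arm can. A call with a gripper value outside its range is refused whole. The fingers move at their own pace and stop on an object; "squeeze" is the grip in N (left out, the last holds). Time passes only in rows, so rows that repeat a pose let the fingers close. It gives the time, the measured TCP pose, the force, the opening and the grip force at its end, in the units of the state.
- r.get_obs(): the state, without advancing time (a new reading comes with each control period).
- r.grab_frame(name): name is "scene" or "top" or "wrist"; returns the picture (400x640x3 uint8, red, green, blue); there is no depth.
- r.camera_info(name): a dict with "fov_y" (degrees; the focal length in pixels is half the picture's height over the tangent of half this angle, whatever the lens; pixels are square), "cx", "cy" (the principal point, pixels), "position" and "rotation" of the camera in the world. Camera axes: x right, y down, z forward; pixel columns grow to the right and rows downward; lengths in m; the calibration is good to about 2 mm. The wrist camera is an equidistant fisheye: a pixel r from the principal point sees the ray r / f radians off the axis. A picture is of the moment at which its call begins: read the wrist's pose just before it. camera_info takes no time and is no camera call; for the wrist camera it gives the pose at the moment of the call.
- r.hand_in(): hands the job in; it is judged then, once.
The state is a dict: "clock": time; "joints": joint angles; "qvel": joint speeds; "tau": joint torques, N m; "tcp_pos": TCP position; "orientation": TCP orientation; "contact_force": force on the tool from outside, world axes, zero at the start; "moment": the same for the moment, N m; "grip_width": finger opening in m; "gripper_force": force on a finger pad.
Only numpy, scipy, OpenCV 4.12 (cv2) and the standard library are available. Lean on these libraries where they do the work, as an engineer would, in place of code of your own. Each camera call takes 0.05 s, during which the arm holds its last target. There are 200 camera calls.

## Task

Set up a half-dose exposure on the seedling light box: push the red captive knob on its lid down and, keeping it down, turn it clockwise to its stop so that it locks and stays down by itself. Then, by its upright black tab, slide the black shutter open against its return spring until the yellow window hidden beneath it is half uncovered (tab level with the red marks), and finish while still holding it there with the gripper. Leave the tube rack, the jar and the beaker where they stand.

Things in the scene. Friction and masses are not known exactly. Their poses are not given: they have to be found in the camera images.
- lightbox: Fixed light box, grey with a white lid, 174 x 284 mm; lid top 80 mm above the bench. Origin: centre of its underside; z up. In its frame the knob axis is at (0, +100 mm), the yellow 60 x 60 mm window (under the shutter) at (0, -70). The shutter opens along +y. Red marks beside the rails at y = -5 show the tab's middle at half travel, black marks shut (-35) and full (+25). Rails stand 8 mm high.
- knob_grip (a point): Point on the axis of the red round knob, at the height to grip (put the TCP here): 140 mm above the bench while the knob is up; it sinks and turns with the knob. The knob is an upright cylinder of 28 mm diameter, from 108 to 150 mm above the bench while up, white line across its top. Grip it across any diameter.
- keeper (a point): Two fixed steel keepers beside the knob, up to 32 mm from its axis and 104.5 mm above the bench; origin on the knob axis at lid height. A brass cross-bar under the knob, 50 mm long, must pass below them.
- press (a joint): How far the knob is pushed down, 0 (up) to 0.007 m (hard stop). A spring lifts it: 4 N at the top, about 10 N at the stop. Held down at least 6 mm it can turn under the keepers; let go after turning, it rises to about 0.0055 and stays there (locked). If not pushed down, turning is blocked at about 0.3 rad.
- turn (a joint): Angle of the knob, growing clockwise seen from above, 0 to 1.35 rad (stop). It starts between 0 and 0.2. It turns lightly (about 0.03 N m) and stays where it is left.
- tab (a point): Upright black tab with an orange band on the shutter plate: 10 mm thick along the slide direction (its y), 44 mm wide along its x, 42 mm tall. Origin: centre of its foot, 86 mm above the bench, so its top is at 128 mm; its axes are parallel to the box's. Pinch it from above with the fingers closing along its y, TCP about 26 mm above the foot. It moves with the shutter.
- shutter (a joint): Travel of the shutter, 0 (shut) to 0.06 m (fully open); half travel is 0.03 m. The return spring pulls it shut when let go: about 3 N at 0, 7 N at half, 11 N at full travel, friction about 0.4 N.
- tube_rack: Loose white rack, 50 x 110 mm and 35 mm high, with three tubes of seedlings to 110 mm (leaves to about 160 mm). Origin: centre of its underside. Leave alone.
- jar: Loose jar with blue cap, 64 mm diameter, 90 mm tall. Origin: centre of its underside. Leave alone.
- beaker: Loose clear beaker, 68 mm diameter, 80 mm tall. Origin: centre of its underside. Leave alone.

How it is judged:
On the way, in this order (a step that is already met when the one before it is completed fails the run):
1. the knob is pushed down and turned clockwise into its lock (value of joint turn above 1 rad and value of joint press above 0.004 m), for 0.2 s.
2. the fingers hold the shutter's tab at half travel (value of joint shutter between 0.025 and 0.035 m and contact force between the fingers and shutter above 1.5 N), for 0.3 s.
At the end, for the whole second after the job is handed in: The gripper's fingers press on the shutter's tab (more than 1.5 N) and hold the shutter still at half travel, 30 mm within 5 mm of its 60 mm; the knob is still locked by itself: turned at least 1.0 rad and at least 4 mm down; the rack, jar and beaker stand within 30 mm of where they were (all of step 1 and all of step 2 and velocity of joint shutter between -0.01 and 0.01 m/s and not (distance of any of tube_rack, jar, beaker from where it was at the start of the episode above 0.03 m or angle between any of tube_rack, jar, beaker's own z axis and vertical above 0.5 rad)); the arm keeps its last pose, push and grip.
It fails at once if the tube rack, jar or beaker is shoved more than 30 mm or knocked over (distance of any of tube_rack, jar, beaker from where it was at the start of the episode above 0.03 m or angle between any of tube_rack, jar, beaker's own z axis and vertical above 0.5 rad).
It also fails if it takes over 42 s, if anything falls off the work surface, if the arm or the gripper's body presses on something with over 40 N, if the wrist force passes 120 N, or if a joint passes its speed limit or range.

## Working session

There is one attempt and no reset: what is moved stays moved. The work goes in short steps, Python scripts to look and compute and a tool call to move; the robot and the scene stay as the last step left them, time stands still between calls to the robot, and variables do not carry over. Pictures are saved under pics/ and viewed, at most 10 in all, crops included, and the job is handed in when it is done.

Besides the shell and the picture viewer there is one more tool, called after "Request:" as name(argument=value, ...), one argument or row to a line, values as JSON. play_rows: Moves the arm, as the interface text tells. Its arguments: {"type":"object","properties":{"targets":{"type":"string"},"squeeze":{"type":"number"}},"required":["targets"]}

```bash
mkdir -p pics; python3 - <<'E'
from bench import r
import cv2
for n in("top","scene"):
    i=r.grab_frame(n); cv2.imwrite(f"pics/{n}0.png",i[:,:,::-1]); print(n,r.camera_info(n))
o=r.get_obs();print(o["clock"],o["tcp_pos"],o["orientation"])
E
```

```text
top {'fov_y': 42.60344982087848, 'cx': 320.99105735872496, 'cy': 191.77469510824378, 'position': array([0.3872599 , 0.01238073, 1.69898035]), 'rotation': array([-2.16847188,  2.19081985, -0.12468536])}
scene {'fov_y': 51.761010829475836, 'cx': 320.69069161380787, 'cy': 196.85633451148476, 'position': array([1.28017146, 0.47802246, 1.08633198]), 'rotation': array([-1.33064596, -2.3093732 ,  0.88087549])}
0.1 [ 0.18883828 -0.64751408  0.24910955] [-3.10837115e+00 -4.44104394e-01  5.87936942e-04]
```

View pics/top0.png

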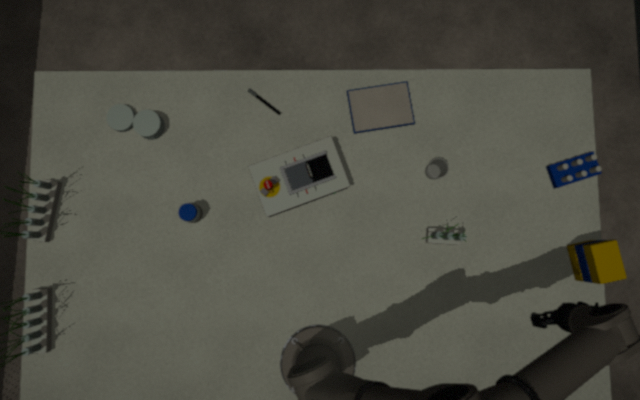

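View pics/scene0.png

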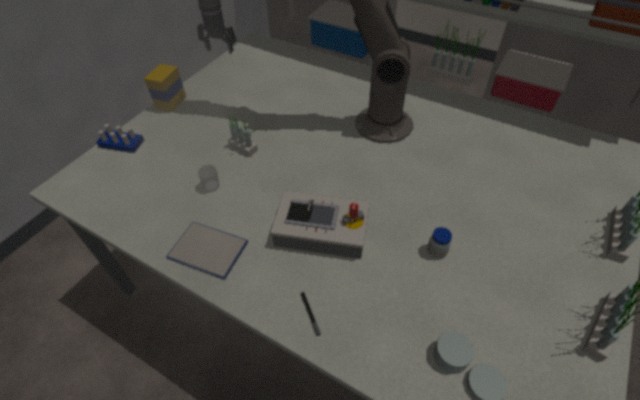

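The top view shows the box around (300,176), with the knob at about (268,186) and the shutter to its right. The jar is at (190,212), the beaker at (435,168) and the rack at (446,234). I'll enlarge the box.

```bash
python3 - <<'E'
import cv2
i=cv2.imread("pics/top0.png")[125:225,235:365]
i=cv2.convertScaleAbs(cv2.resize(i,None,fx=6,fy=6,interpolation=cv2.INTER_CUBIC),alpha=1.5)
cv2.imwrite("pics/crop.png",i)
E
```

```text
(no output)
```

View pics/crop.png

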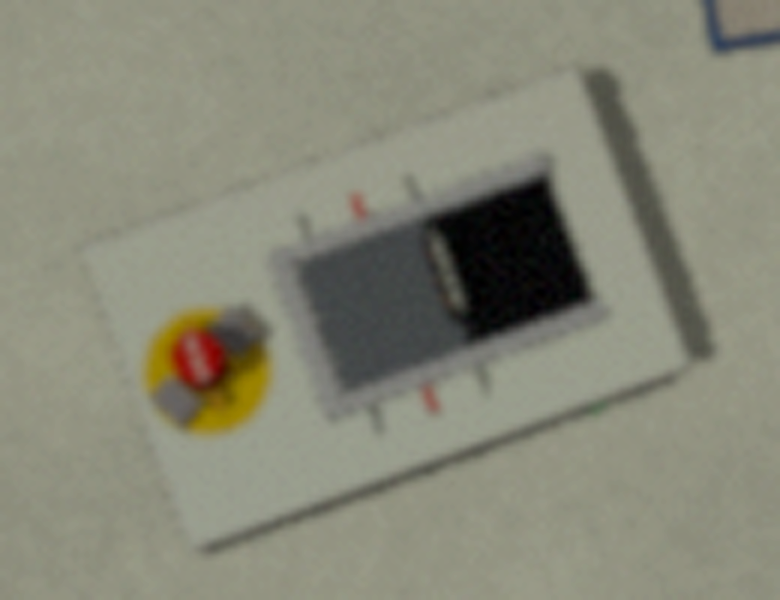

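Enlarged crop: the lid corners are at (82,248), (580,68), (690,362) and (200,550). The knob top is at (200,357), the tab top at (447,270), and the red marks at (360,207) and (430,398). The keepers lie along box x at the knob.

```bash
cat > h.py <<'E'
import numpy as np
from bench import r
from scipy.spatial.transform import Rotation as R
def ray(name,uv,z,info=None,shape=400):
    c=info or r.camera_info(name); f=200/np.tan(np.radians(c["fov_y"]/2))
    x=(uv[0]-c["cx"])/f; y=(uv[1]-c["cy"])/f
    if name=="wrist":
        t=np.hypot(x,y); d=np.array([x/t*np.sin(t),y/t*np.sin(t),np.cos(t)])
    else: d=np.array([x,y,1])
    d=R.from_rotvec(c["rotation"]).apply(d); p=c["position"]
    return p+d*(z-p[2])/d[2]
def rel(p,yaw=None):
    o=r.get_obs(); M=R.from_rotvec(o["orientation"]); return M.inv().apply(np.array(p)-o["tcp_pos"])
E
python3 - <<'E'
from h import *
from scipy.optimize import least_squares
obs=[((82,248),(-.087,.142,.08)),((580,68),(-.087,-.142,.08)),((690,362),(.087,-.142,.08)),((200,550),(.087,.142,.08)),
((200,357),(0,.1,.15)),((447,270),(0,-.035,.128))]
# camera up = +x world; right=-y. test both assignments
W=np.array([ray("top",((u+.0)/6+235,v/6+125),p[2])[:2] for (u,v),p in obs])
P=np.array([p[:2] for _,p in obs]); print(W.round(4))
A=P-P.mean(0);A[:,0]*=1
best=None
for s in(1,-1):
    B=P*[s,1];
    def f(q):
        c,t=np.cos(q[2]),np.sin(q[2]);return (B@np.array([[c,t],[-t,c]])+q[:2]-W).ravel()
    for y0 in (0,1.5,3,-1.5):
        k=least_squares(f,[.45,.1,y0])
        if best is None or k.cost<best[0].cost: best=(k,s)
k,s=best;q=k.x;print(s,q,(k.fun.reshape(-1,2)*1000).round(1))
c,t=np.cos(q[2]),np.sin(q[2])
w=lambda x,y,z:np.array([c*x-t*y+q[0],t*x+c*y+q[1],z])
o=r.get_obs();M=R.from_rotvec(o["orientation"]).as_matrix();print("tool axes\n",M.round(3))
for n,p in(("knob",w(0,.1,.14)),("tab",w(0,-.035,.112)),("jar",ray("top",(190,212),.09)),("beaker",ray("top",(436,167),.08)),("rack",ray("top",(446,234),.1))):print(n,p.round(4),rel(p).round(4))
E
```

```text
[[ 0.6284  0.2128]
 [ 0.7232 -0.0525]
 [ 0.5646 -0.1087]
 [ 0.4677  0.1505]
 [ 0.5618  0.1445]
 [ 0.6082  0.0193]]
-1 [0.5960333  0.05079869 0.35188776] [[ 0.4  1.3]
 [ 3.4  0. ]
 [-1.3 -3.7]
 [-2.2  3.6]
 [-0.2  0.2]
 [-0.1 -1.4]]
tool axes
 [[ 0.96   0.28  -0.001]
 [ 0.28  -0.96   0.002]
 [-0.    -0.002 -1.   ]]
knob [0.5616 0.1447 0.14  ] [ 0.5797 -0.6559  0.1101]
tab [0.6081 0.0179 0.112 ] [ 0.5889 -0.5212  0.1379]
jar [0.4843 0.3942 0.09  ] [ 0.5753 -0.917   0.1606]
beaker [ 0.6211 -0.3851  0.08  ] [ 0.4884 -0.1306  0.1693]
rack [ 0.4069 -0.4046  0.1   ] [ 0.2774 -0.1719  0.1494]
```

Request:
play_rows(
  targets="-1 0.396 -0.247 0 -0.35;-1 0.396 -0.247 0 -0.35;-1 0.396 -0.247 0 -0.35;-1 0.396 -0.247 0 -0.35;-1 0.396 -0.247 0 -0.35;-1 0.396 -0.247 0 -0.35;-1 0.396 -0.247 0 -0.35;-1 0.396 -0.247 0 -0.35",
  squeeze=60,
)

```text
clock: 0.77
tcp_pos: [0.4119, -0.3977, 0.2498]
orientation: [-2.985, -0.979, 0.0]
contact_force: [0.0, -0.1, 0.5]
grip_width: 0.0856
gripper_force: 0.0
```

```bash
python3 - <<'E'
from h import *
o=r.get_obs();print(o["clock"],o["tcp_pos"],o["joints"].round(2),R.from_rotvec(o["orientation"]).as_matrix().round(3))
print(rel([.5616,.1447,.24]))
E
```

```text
0.7667 [ 0.41189081 -0.39765378  0.24980196] [ 0.8   0.32 -0.17  1.8   0.06  1.03 -0.34] [[ 0.806  0.592 -0.   ]
 [ 0.592 -0.806  0.   ]
 [-0.    -0.    -1.   ]]
[ 0.44173257 -0.34847042  0.00986116]
```

Request:
play_rows(
  targets="-1 0.442 -0.348 0 -0.35;-1 0.442 -0.348 0 -0.35;-1 0.442 -0.348 0 -0.35;-1 0.442 -0.348 0 -0.35;-1 0.442 -0.348 0 -0.35;-1 0.442 -0.348 0 -0.35;-1 0.442 -0.348 0 -0.35;-1 0.442 -0.348 0 -0.35",
)

```text
clock: 1.43
tcp_pos: [0.4999, -0.0764, 0.2499]
orientation: [2.769, 1.483, -0.0]
contact_force: [0.9, 0.2, -0.3]
grip_width: 0.0852
gripper_force: 0.0
```

```bash
python3 - <<'E'
from h import *
o=r.get_obs();print(o["clock"],o["tcp_pos"],o["joints"].round(2),R.from_rotvec(o["orientation"]).as_matrix().round(3))
print(rel([.5616,.1447,.2]))
E
```

```text
1.4333 [ 0.49989471 -0.07636367  0.24991788] [ 0.4   0.23 -0.43  1.93  0.11  1.01 -0.67] [[ 0.554  0.832 -0.   ]
 [ 0.832 -0.554 -0.   ]
 [-0.    -0.    -1.   ]]
[ 0.21822461 -0.07114569  0.0498477 ]
```

Request:
play_rows(
  targets="-1 0.218 -0.071 0.05 0;-1 0.218 -0.071 0.05 0;-1 0.218 -0.071 0.05 0;-1 0.218 -0.071 0.05 0;-1 0.218 -0.071 0.05 0;-1 0.218 -0.071 0.05 0;-1 0.218 -0.071 0.05 0;-1 0.218 -0.071 0.05 0",
)

```text
clock: 2.1
tcp_pos: [0.5611, 0.1445, 0.1991]
orientation: [-2.765, -1.488, 0.002]
contact_force: [0.5, -0.6, -0.2]
grip_width: 0.0854
gripper_force: 0.0
```

```bash
python3 - <<'E'
from h import *
import cv2
o=r.get_obs();c=r.camera_info("wrist");i=r.grab_frame("wrist");cv2.imwrite("pics/w1.png",i[:,:,::-1])
print(o["clock"],o["tcp_pos"],c)
def proj(p):
    d=R.from_rotvec(c["rotation"]).inv().apply(np.array(p)-c["position"]);f=200/np.tan(np.radians(c["fov_y"]/2))
    t=np.arctan2(np.hypot(*d[:2]),d[2]);return (c["cx"]+f*t*d[0]/np.hypot(*d[:2]),c["cy"]+f*t*d[1]/np.hypot(*d[:2]))
print("knob top pred",proj([.5616,.1447,.15]),"tab top",proj([.6081,.0179,.128]))
print(rel([.5616,.1447,.14]))
E
```

```text
2.1 [0.56105037 0.14448427 0.19913774] {'fov_y': 65.70646984690485, 'cx': 320.78992212819475, 'cy': 198.82819336769884, 'position': array([0.59672583, 0.19987458, 0.32344952]), 'rotation': array([ 2.76552895, -0.83067691, -0.11213976])}
knob top pred (np.float64(323.064655744086), np.float64(228.90212838012462)) tab top (np.float64(455.25925862726723), np.float64(308.386565502083))
[ 0.00210812 -0.00093437  0.0593845 ]
```

View pics/w1.png

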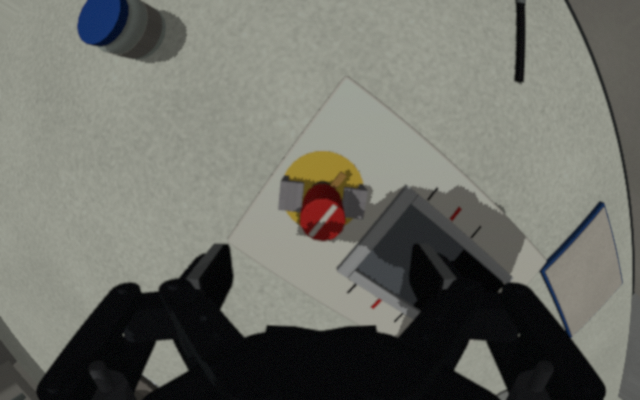

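The wrist view shows the red knob top centred at about (322,219) with the grey keepers on either side. The left pad is near (210,275) and the right pad near (430,275).

```bash
python3 - <<'E'
from h import *
import cv2
c=r.camera_info("wrist")
i=cv2.imread("pics/w1.png").astype(int);m=((i[:,:,2]>130)&(i[:,:,1]<60)).astype(np.uint8)
n,l,s,cen=cv2.connectedComponentsWithStats(m);k=1+s[1:,4].argmax();print(s[k],cen[k])
for uv in((322,219),(300,219),(345,219),(322,199),(322,241)):
  p=ray("wrist",uv,.15);print(p,rel(p))
for uv,z in(((352,76),.08),((375,303),.08),((456,213),.08),((434,193),.08),((476,232),.08)):
  print(uv,ray("wrist",uv,z))
E
```

```text
[302 201  30  25 404] [314.95049505 210.6460396 ]
[0.56474231 0.14810503 0.15      ] [ 0.00666973 -0.00020756  0.04937791]
[0.55386441 0.15530951 0.15      ] [ 0.00665436 -0.0132549   0.04938764]
[0.57609702 0.14053019 0.15      ] [0.00664029 0.01344185 0.04936778]
[0.57152346 0.15833222 0.15      ] [ 0.01894079 -0.00021565  0.04936166]
[0.55692794 0.13631529 0.15      ] [-0.0074746  -0.00019588  0.04939663]
(352, 76) [0.63527689 0.21185587 0.08      ]
(375, 303) [0.54667998 0.02955042 0.08      ]
(456, 213) [0.65277969 0.06617041 0.08      ]
(434, 193) [0.64336237 0.09414897 0.08      ]
(476, 232) [0.66235177 0.03726089 0.08      ]
```

Request:
play_rows(
  targets="-1 0.0055 0 0.03 0;-1 0.0055 0 0.058 0;-1 0.0055 0 0.058 0;1 0.0055 0 0.058 0;1 0.0055 0 0.058 0;1 0.0055 0 0.058 0;1 0.0055 0 0.058 0;1 0.0055 0 0.058 0",
  squeeze=60,
)

```text
clock: 2.82
tcp_pos: [0.5649, 0.1475, 0.1433]
orientation: [-2.769, -1.483, -0.002]
contact_force: [-5.5, 3.4, 2.5]
grip_width: 0.0262
gripper_force: 63.1
```

Request:
play_rows(
  targets="1 0 -0.001 0.004 0;1 0 -0.001 0.009 0;1 0 -0.001 0.009 0;1 0 -0.001 0.009 0",
)

```text
clock: 3.15
tcp_pos: [0.5651, 0.1482, 0.1367]
orientation: [2.767, 1.483, 0.005]
contact_force: [-8.0, -3.8, 25.3]
grip_width: 0.0262
gripper_force: 60.9
```

Request:
play_rows(
  targets="1 0 0 0.001 0.1;1 0 0 0.001 0.2;1 0 0 0.001 0.3;1 0 0 0.001 0.4;1 0 0 0.001 0.5;1 0 0 0.001 0.6;1 0 0 0.001 0.7;1 0 0 0.001 0.8",
)

```text
clock: 3.82
tcp_pos: [0.5648, 0.1484, 0.1366]
orientation: [3.129, 0.281, 0.005]
contact_force: [-11.5, -2.8, 33.2]
grip_width: 0.0263
gripper_force: 61.5
```

Request:
play_rows(
  targets="1 0 0 0 0.1;1 0 0 0 0.2;1 0 0 0 0.3;1 0 0 0 0.4;1 0 0 0 0.5;1 0 0 0 0.5",
)

```text
clock: 4.32
tcp_pos: [0.5646, 0.1487, 0.1366]
orientation: [-3.1, 0.502, -0.004]
contact_force: [-12.4, -2.1, 33.5]
grip_width: 0.0258
gripper_force: 61.5
```

```bash
python3 - <<'E'
from h import *
o=r.get_obs();print(o["moment"],o["contact_force"],o["joints"].round(2),R.from_rotvec(o["orientation"]).as_euler("xyz"))
E
```

```text
[-0.85581713  2.66536436 -0.0434455 ] [-12.3505077   -2.08835136  33.52881106] [-0.24  0.46 -0.16  1.87  0.1   0.81 -2.34] [-3.14019177e+00 -2.57970614e-03 -3.20849760e-01]
```

Request:
play_rows(
  targets="1 0 0 0 0.08;1 0 0 0 0.16;1 0 0 0 0.16",
)

```text
clock: 4.57
tcp_pos: [0.5655, 0.1485, 0.1367]
orientation: [-3.052, 0.742, -0.007]
contact_force: [-9.0, -2.8, 31.8]
grip_width: 0.0258
gripper_force: 61.2
```

```bash
python3 - <<'E'
from h import *
o=r.get_obs();print(o["moment"],o["contact_force"],o["joints"].round(2),R.from_rotvec(o["orientation"]).as_euler("xyz"))
E
```

```text
[-1.04097151  2.1284212   0.96642628] [-9.0107357  -2.79151813 31.825877  ] [-0.27  0.46 -0.12  1.87  0.08  0.81 -2.48] [-3.13937783 -0.00410261 -0.47695655]
```

The stop is reached, with about 1 N m on the wrist. Next I'll ease off, release and lift.

Request:
play_rows(
  targets="1 0 0 -0.001 -0.02;1 0 0 -0.003 -0.02;-1 0 0 -0.003 -0.02;-1 0 0 -0.003 -0.02;-1 0 0 -0.003 -0.02;-1 0 0 -0.02 -0.02;-1 0 0 -0.05 -0.02;-1 0 0 -0.07 -0.02",
)

```text
clock: 5.23
tcp_pos: [0.5639, 0.1477, 0.203]
orientation: [3.06, -0.711, -0.001]
contact_force: [0.9, 0.8, 1.2]
grip_width: 0.0853
gripper_force: 0.0
```

```bash
python3 - <<'E'
from h import *
import cv2
i=r.grab_frame("wrist");cv2.imwrite("pics/w2.png",i[:,:,::-1])
o=r.get_obs();M=R.from_rotvec(o["orientation"]).as_matrix();print(o["clock"],o["tcp_pos"],M.round(3),o["grip_width"])
p=np.array([.6095,.0195,.2]);print(rel(p))
E
```

```text
5.2833 [0.56609737 0.14846018 0.20706543] [[ 0.898 -0.441  0.006]
 [-0.441 -0.898  0.002]
 [ 0.004 -0.004 -1.   ]] 0.08530621502199852
[0.09578194 0.096646   0.00705735]
```

View pics/w2.png

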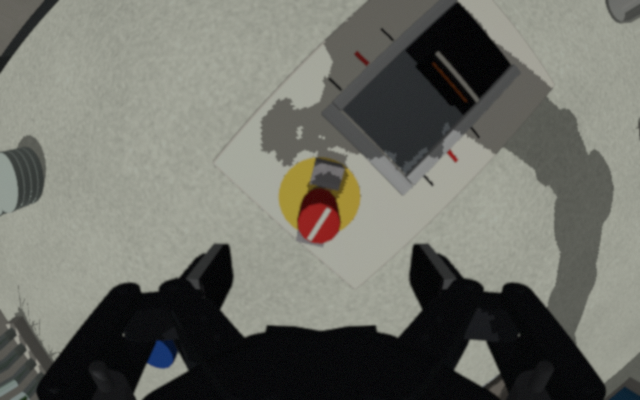

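The wrist view shows the knob at (320,222) with its brass bar now hidden under the keepers, so it looks locked. The tab top runs from (437,52) to (478,98). The red marks are at (362,58) and (453,156).

```bash
python3 - <<'E'
from h import *
for uv,z in(((457,76),.128),((437,52),.128),((478,98),.128),((362,58),.08),((453,156),.08),((320,222),.143)):
  print(uv,ray("wrist",uv,z).round(4))
p=(ray("wrist",(437,52),.128)+ray("wrist",(478,98),.128))/2;print(p,rel([p[0],p[1],.17]))
E
```

```text
(457, 76) [0.613  0.0215 0.128 ]
(437, 52) [0.6335 0.0281 0.128 ]
(478, 98) [0.5929 0.0124 0.128 ]
(362, 58) [0.655  0.0688 0.08  ]
(453, 156) [0.5485 0.0305 0.08  ]
(320, 222) [0.5656 0.1499 0.143 ]
[0.61322982 0.02026313 0.128     ] [0.09866323 0.09444805 0.03708003]
```

Request:
play_rows(
  targets="-1 0.0977 0.0941 0.02 -0.12;-1 0.0977 0.0941 0.02 -0.24;-1 0.0977 0.0941 0.02 -0.36;-1 0.0977 0.0941 0.02 -0.48;-1 0.0977 0.0941 0.02 -0.6;-1 0.0977 0.0941 0.02 -0.72;-1 0.0977 0.0941 0.02 -0.8;-1 0.0977 0.0941 0.02 -0.8",
)

```text
clock: 5.95
tcp_pos: [0.6099, 0.0198, 0.1812]
orientation: [-3.094, -0.54, 0.002]
contact_force: [-0.1, 0.0, -0.2]
grip_width: 0.0854
gripper_force: 0.0
```

```bash
python3 - <<'E'
from h import *
import cv2
c=r.camera_info("wrist");i=r.grab_frame("wrist");cv2.imwrite("pics/w3.png",i[:,:,::-1])
o=r.get_obs();print(o["clock"],o["tcp_pos"],R.from_rotvec(o["orientation"]).as_matrix().round(3))
print(rel([.6125,.021,.112]))
E
```

```text
6.0 [0.60990124 0.0199555  0.1813182 ] [[ 0.942  0.335 -0.001]
 [ 0.335 -0.942  0.   ]
 [-0.001 -0.001 -1.   ]]
[ 2.85692153e-03 -7.51539667e-05  6.93158694e-02]
```

View pics/w3.png

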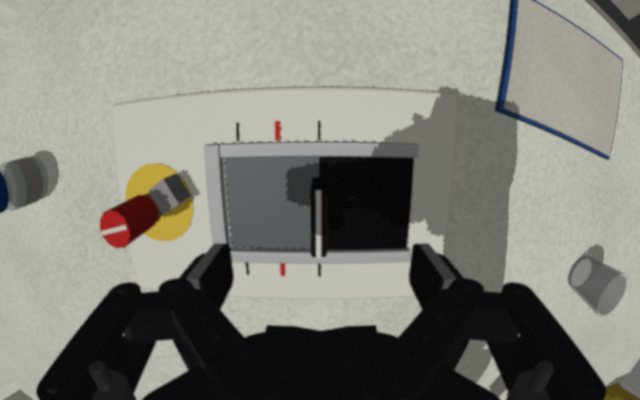

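The tab is centred between the pads at (319,220), so I'll descend and pinch it.

Request:
play_rows(
  targets="-1 0.003 0 0.035 -0.01;-1 0.003 0 0.067 -0.01;-1 0.003 0 0.067 -0.01;1 0.003 0 0.067 -0.01;1 0.003 0 0.067 -0.01;1 0.003 0 0.067 -0.01;1 0.003 0 0.067 -0.01;1 0.003 0 0.067 -0.01",
  squeeze=60,
)

```text
clock: 6.67
tcp_pos: [0.6138, 0.0213, 0.1165]
orientation: [3.092, 0.552, 0.004]
contact_force: [1.0, -0.7, -0.2]
grip_width: 0.0256
gripper_force: 0.0
```

Request:
play_rows(
  targets="1 0 0 0 0;1 0 0 0 0;1 0 0 0 0;1 0 0 0 0",
)

```text
clock: 7.0
tcp_pos: [0.613, 0.0226, 0.1162]
orientation: [-3.091, -0.553, -0.001]
contact_force: [-3.6, 3.3, 6.4]
grip_width: 0.0094
gripper_force: 59.9
```

Request:
play_rows(
  targets="1 0 -0.006 0 0;1 0 -0.012 0 0;1 0 -0.018 0 0;1 0 -0.024 0 0;1 0 -0.03 0 0;1 0 -0.031 0 0;1 0 -0.031 0 0;1 0 -0.031 0 0",
)

```text
clock: 7.67
tcp_pos: [0.6036, 0.0486, 0.1161]
orientation: [3.091, 0.55, 0.004]
contact_force: [2.1, -6.0, 5.8]
grip_width: 0.0093
gripper_force: 59.8
```

```bash
python3 - <<'E'
from h import *
import cv2
i=r.grab_frame("wrist");cv2.imwrite("pics/w4.png",i[:,:,::-1])
o=r.get_obs();d=(o["tcp_pos"]-[.613,.0226,.1162]);print(o["clock"],o["tcp_pos"],d@[-.345,.939,0],d@[.939,.345,0],o["contact_force"],o["gripper_force"])
E
```

```text
7.7167 [0.60365373 0.04854321 0.11611173] 0.02758514084841384 0.0001742583208718594 [ 2.70084836 -6.44388538  5.05380731] 59.80890333652496
```

View pics/w4.png

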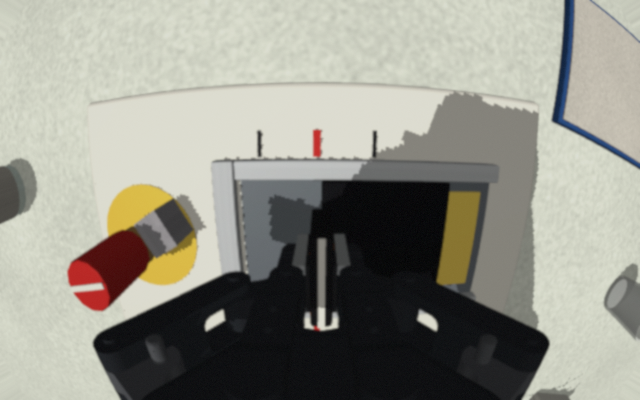

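The view shows the tab at x≈321 and the red mark at 318, with the black marks at 260 and 375, so it is about 2 mm short. The knob is at (88,284) and its bar is still under the keepers.

Request:
play_rows(
  targets="1 0 -0.002 0 0;1 0 -0.002 0 0;1 0 -0.002 0 0;1 0 -0.002 0 0;1 0 -0.002 0 0;1 0 -0.002 0 0;1 0 -0.002 0 0;1 0 -0.002 0 0",
)

```text
clock: 8.38
tcp_pos: [0.6031, 0.0502, 0.1161]
orientation: [3.091, 0.549, 0.004]
contact_force: [2.2, -5.5, 5.3]
grip_width: 0.0088
gripper_force: 59.8
```

```bash
python3 - <<'E'
from h import *
import cv2
o=r.get_obs();d=(o["tcp_pos"]-[.613,.0226,.1162]);print(o["clock"],d@[-.345,.939,0],o["contact_force"],o["gripper_force"])
c=r.camera_info("wrist");f=200/np.tan(np.radians(c["fov_y"]/2))
for z in(.15,.1445):
    d=R.from_rotvec(c["rotation"]).inv().apply(np.array([.5656,.1485,z])-c["position"]);h=np.hypot(*d[:2]);t=np.arctan2(h,d[2]);print(z,c["cx"]+f*t*d[0]/h,c["cy"]+f*t*d[1]/h)
i=r.grab_frame("wrist")[160:330,40:240,::-1];cv2.imwrite("pics/w5.png",cv2.resize(i,None,fx=3.5,fy=3.5,interpolation=cv2.INTER_CUBIC))
E
```

```text
8.3833 0.02936060106438425 [ 2.16925967 -5.50010067  5.31687311] 59.76392984390259
0.15 84.2259699684439 291.4035941855225
0.1445 90.96856002884547 285.6268437681044
```

View pics/w5.png

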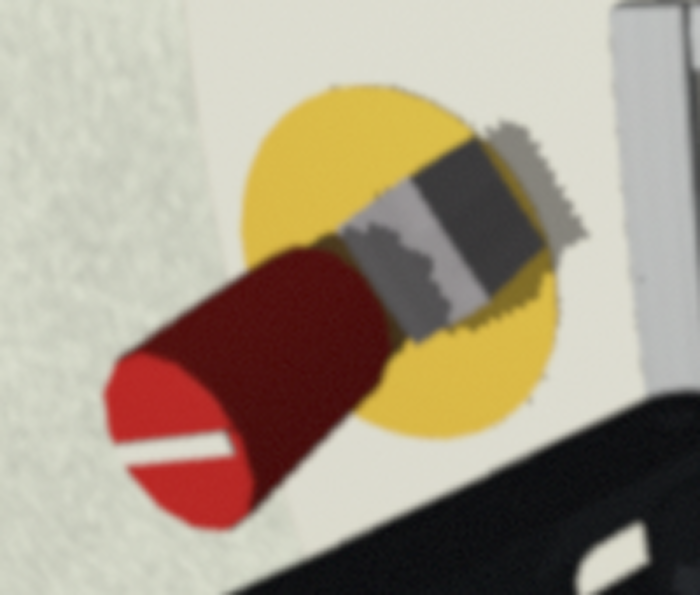

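The crop shows the knob top centred at (91,286), which matches the locked height (predicted (91,286)). The bar is under the keeper.

```bash
python3 -c "
from bench import r
print(r.hand_in())"
```

```text
the job is handed in; nothing more can be done
None
```

I locked the knob down, pulled the shutter open about 29 mm (half travel is 30 mm) and handed the job in at about 8.4 s with the gripper still holding the tab; no verdict came back.

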